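# Set up the folding packing stand and lay the first carton layer

### The arm

A 7-joint arm with a two-finger parallel gripper is mounted at the origin on a cart in front of the work surface, level with it; the furniture and walls round the work are solid. World frame = base frame: x ahead of the robot, y to its left, z up, the work surface at z = 0. Lengths are in m, angles in rad, forces in N, time in s.
With the tool pointing down it reaches from about 0.4 to 0.85 m from the base axis. Payload 10.4 kg.
Tool frame: the origin (TCP) lies at the very end of the fingers, on their centre line; the grasp point (between the pads) lies 19 mm behind it (ctrl.grip_depth is the distance from the TCP to the grasp point, in m); z points along the fingers, y is the line along which they close (so a half turn about z gives the same grasp; the last joint's range is limited). The gripper opens to 87 mm and grips with 3 to 60 N. Pads are 19 mm wide; open, the fingers measure 117 mm over their backs; the gripper's body (75 mm by 190 mm) begins 51 mm behind the grasp point.
Start: joints at [-1.267, 0.332, -0.065, 1.46, 0.022, 1.35, -0.088], TCP at [0.201, 0.592, 0.223] pointing down, gripper open.
Joint ranges: [-2.6, 2.6], [-0.5, 2.12], [-1.47, 1.34], [0.16, 2.42], [-1.27, 4.41], [0.06, 2.06], [-2.6, 2.6]. Speed limits (rad/s): [2.22, 2.22, 2.79, 2.79, 3.14, 3.14, 3.14].

### API

Orientations are given as a unit quaternion [x, y, z, w].
In Python, from bench import ctrl gives the robot as it stands.
- The arm moves only by the tool nudge_tcp, called as name(argument=value, ...), one argument or row to a line, values as JSON. Schema: {"type":"object","properties":{"moves":{"type":"string"},"grip_n":{"type":"number"},"only":{"type":"string"},"quiet":{"type":"boolean"},"lines":{"type":"string"}},"required":["moves"],"additionalProperties":false}. moves is a string of 1 to 8 rows, parted by a bar, with the numbers parted by commas; each row has 7 numbers: a rotation vector rx, ry, rz in rad, then dx, dy, dz in m, then the finger opening in m; each row is the pose to reach, as a shift and turn from the pose commanded when the call began, along the tool's axes at that moment; what a row does not reach only later rows make up. A row lasts 1/8 s, in which the tool goes at most 0.0625 m and 0.188 rad, less where a joint would pass 70% of its speed; a pose out of reach is approached as far as the arm can. The fingers move at their own pace and stop on an object; grip_n is the grip in N (left out, the last holds). Time passes only in rows, so rows that do not move let the fingers close. The tool returns the time, the measured TCP pose, the force, the opening and the grip force at its end. only (a regular expression) keeps the lines of the reply that match it, lines (a string "A,B") keeps lines A to B, and quiet returns only ok. Input that does not fit is refused with a message, and nothing moves.
- ctrl.state(): the state, without advancing time (a new reading comes with each control period).
- ctrl.get_image(name): name is "side" or "top"; returns (picture, depth): 420x560x3 uint8, blue, green, red; 420x560 float32, m along the optical axis (not along the pixel's ray), 0 where there is no reading.
- ctrl.camera_params(name): a dict with "camera_matrix" (3x3 intrinsics, pixels), "pose" (4x4, takes a point from camera to world coordinates). Camera axes: x right, y down, z forward; pixel columns grow to the right and rows downward; lengths in m; the calibration is good to about 2 mm. A picture is of the moment at which its call begins. camera_params takes no time and is no camera call.
- ctrl.job_done(): hands the job in; it is judged then, once.
The state is a dict: "time": time; "q": joint angles; "qd": joint speeds; "joint_efforts": joint torques, N m; "position": TCP position; "tool_rot": TCP orientation; "contact_force": force on the tool from outside, world axes, zero at the start; "moment": the same for the moment, N m; "gripper_width": finger opening in m; "grasp_force": force on a finger pad.
Only numpy, scipy, OpenCV 4.12 (cv2) and the standard library are available. Lean on these libraries where they do the work, as an engineer would, in place of code of your own. Each camera call takes 0.05 s, during which the arm holds its last target. There are 200 camera calls.

### The job

Swing both prop legs of the folding packing stand out as far as they go, then carry the pallet slab over by its lifting post and set it squarely and centrally on the stand, its sides in line with the stand's rail. Then stand all the cartons (some on the tray, perhaps one in front of the stand) upright on the slab, one in each pinwheel outline (with only three cartons, leave any one outline empty), and leave the white jar and the flat tin where they are.

Things in the scene. Friction and masses are not known exactly. Their poses are not given: they have to be found in the camera images.
- stand: folding packing stand, fixed: aluminium rail (236 mm along the stand's y, 14 mm high, at x +59..+93 mm) and two steel pillars 60 mm high, 26 mm across their tops, at stand (+40, +100) and (+40, -100) mm, each with a prop leg swinging about it. Origin on the bench under the middle of the seat; z up, -x roughly to the robot (legs swing out to that side). Position and yaw vary
- leg_left (a joint): rad; prop leg on the pillar at stand y = +100 mm, upright hinge. 0 = folded, pointing along stand -y; grows as it swings out to the stand's -x side; 1.571 = at its stop, square to the rail. A bar 12 mm wide at z 25..39 mm that ends, 80 mm from the pillar's axis, in an upright post 18 mm across (22 at the top), 60 mm high. About 1.5 N at the post moves it; it stays where left
- leg_right (a joint): rad, the mirror-image prop leg on the pillar at stand y = -100 mm; folded it points to stand +y; 1.571 = square to the rail, at its stop
- leg_left_tip (a point): centre of the top of the left leg's end post, 60 mm above the bench; folded it is at stand (x, y) = (+40, +20) mm, swung out at (-40, +100) mm. With the leg folded there is free room behind the post (stand +x side) above the 14 mm high rail for closed fingertips
- leg_right_tip (a point): centre of the top of the right leg's end post, 60 mm high; folded at stand (+40, -20) mm, swung out at (-40, -100) mm. To the right of the stand an open cabinet drawer reaches to world y = -0.40 m (x 0.34 to 0.51 m, z 0.14 to 0.21 m)
- stand_seat (a point): a point 60 mm above the bench in the middle between the two pillars and the two swung-out posts: where the slab's origin belongs; the slab's sides then lie along the stand's x and y axes (any quarter turn). On the way from the tray a tall frame upright stands at world x > 0.75, y = 0 to 0.13 m: carry the slab past on the robot's side of it; the control box between tray and stand is 94 mm high
- slab: loose plywood pallet slab, 224 x 224 x 12 mm with a lip 7 mm high and 5 mm wide round its edge, 0.7 kg, flat on the left-hand tray. Origin: centre of underside, z up. In its middle stands a square steel lifting post, 20 x 20 mm (sides along slab x, y) at z 12..58 mm, with a black band near its top; grip it across two sides. Four outlines form a pinwheel round it
- spot_1 (a point): a point on the top face of the slab: the centre of outlined place 1, at slab (-21, -61) mm, long side along the slab's x; outline 116 x 36 mm. Put a carton's origin here.
- spot_2 (a point): a point on the top face of the slab: the centre of outlined place 2, at slab (+61, -21) mm, long side along the slab's y; outline 116 x 36 mm. Put a carton's origin here.
- spot_3 (a point): a point on the top face of the slab: the centre of outlined place 3, at slab (+21, +61) mm, long side along the slab's x; outline 116 x 36 mm. Put a carton's origin here.
- spot_4 (a point): a point on the top face of the slab: the centre of outlined place 4, at slab (-61, +21) mm, long side along the slab's y; outline 116 x 36 mm. Put a carton's origin here.
- grease_jar: a white jar with a blue lid, 63 mm across and 53 mm high, a bystander at the front edge to the right; origin at the centre of its underside
- pin_dish: a flat round tin with a blue lid, 66 mm across and 26 mm high, a bystander on the tray near the cartons; origin at the centre of its underside
- carton_1: a closed cardboard carton, 116 (its x) x 36 (its y) x 44 mm, 0.1 to 0.2 kg, alike with the others, starts upright on the left-hand tray; may be absent. Origin at the centre of its underside, z up; grip it across the 36 mm
- carton_2: a closed cardboard carton, 116 (its x) x 36 (its y) x 44 mm, 0.1 to 0.2 kg, alike with the others, starts upright on the left-hand tray; may be absent. Origin at the centre of its underside, z up; grip it across the 36 mm
- carton_3: a closed cardboard carton, 116 (its x) x 36 (its y) x 44 mm, 0.1 to 0.2 kg, alike with the others, starts upright on the left-hand tray; may be absent. Origin at the centre of its underside, z up; grip it across the 36 mm
- carton_4: a closed cardboard carton, 116 (its x) x 36 (its y) x 44 mm, 0.1 to 0.2 kg, alike with the others, starts upright on the bench in front of the stand; may be absent. Origin at the centre of its underside, z up; grip it across the 36 mm

How it is judged:
By the outcome, as a careful person would: the job done as asked, in the order asked, and still so for the second after the job is handed in, with the robot touching nothing.
Of carton_1, carton_2, carton_3, carton_4 only 3 to 4 are there at a start; the rules pass over those that are not, and their reading is None.
At some moment in a run one of carton_1, carton_2, carton_3 may be knocked a few centimetres aside while the robot is not near it.
It also fails if it takes over 210 s, if anything falls off the work surface, if the arm or the gripper's body presses on something with over 40 N, if the wrist force passes 120 N, or if a joint passes its speed limit or range.

## Working session

There is one attempt and no reset: what is moved stays moved. The work goes in short steps, Python scripts to look and compute and a tool call to move; the robot and the scene stay as the last step left them, time stands still between calls to the robot, and variables do not carry over. Pictures are saved under pics/ and viewed, at most 14 in all, crops included, and the job is handed in when it is done.

```bash
ls; mkdir -p pics
```

Run:
```python
from bench import ctrl
import cv2,numpy as np
for n in("top","side"):
    im,d=ctrl.get_image(n); cv2.imwrite(f"pics/{n}0.png",im); np.save(f"pics/{n}0.npy",d)
    p=ctrl.camera_params(n); print(np.round(p["camera_matrix"],1).tolist(),np.round(p["pose"],3).tolist())
s=ctrl.state();print(s["position"],s["tool_rot"],s["gripper_width"],s["time"])
```

```text
bench.py
pics
[[450.0, 0.0, 273.1], [0.0, 450.0, 209.9], [0.0, 0.0, 1.0]] [[-0.009, -0.989, 0.151, 0.296], [-1.0, 0.009, -0.006, -0.07], [0.004, -0.151, -0.989, 1.519], [0.0, 0.0, 0.0, 1.0]]
[[469.1, 0.0, 286.2], [0.0, 469.1, 209.4], [0.0, 0.0, 1.0]] [[0.888, -0.237, 0.394, -0.065], [-0.46, -0.463, 0.757, -1.183], [0.003, -0.854, -0.521, 0.839], [0.0, 0.0, 0.0, 1.0]]
[0.20051198 0.59159254 0.22182489] [ 1.62666040e-01  9.86680970e-01 -6.44639597e-04 -8.27562274e-05] 0.08726895456294108 0.1
```
View pics/top0.png

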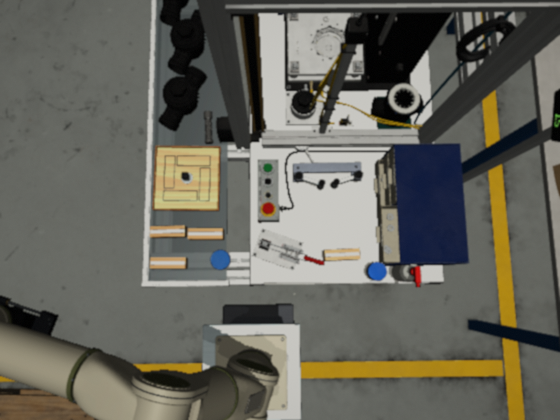

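View pics/side0.png

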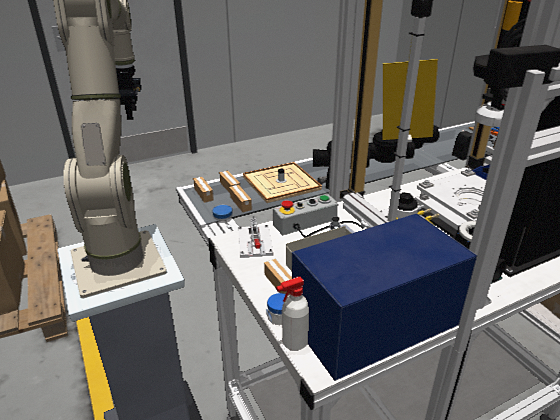

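The top view shows the slab at (187,178), tray cartons at (168,231), (205,233) and (168,263), and the tin at (220,259). The stand rail is at (327,168) with folded legs near (320,185) and (345,182). The bench carton is at (341,254), the jar at (376,271) and the control box at (268,190).

Create h.py:
```python
from bench import ctrl
import cv2,numpy as np
from scipy.spatial.transform import Rotation as R
def plane(name,uv,z):
    p=ctrl.camera_params(name);K=p["camera_matrix"];T=p["pose"]
    uv=np.atleast_2d(np.asarray(uv,float))
    r=np.c_[uv,np.ones(len(uv))]@np.linalg.inv(K).T@T[:3,:3].T
    return T[:3,3]+r*((z-T[2,3])/r[:,2])[:,None]
def cloud(name,d):
    p=ctrl.camera_params(name);K=p["camera_matrix"];T=p["pose"]
    v,u=np.indices(d.shape)
    c=np.stack([(u-K[0,2])/K[0,0]*d,(v-K[1,2])/K[1,1]*d,d],-1)
    return c@T[:3,:3].T+T[:3,3]
def proj(name,X):
    p=ctrl.camera_params(name);K=p["camera_matrix"];T=p["pose"]
    c=(np.atleast_2d(X)-T[:3,3])@T[:3,:3]; q=c@K.T
    return q[:,:2]/q[:,2:]
def go(x,y,z,yaw=None):
    "yaw (deg) of the closing line (tool y) in world, tool down; prints row needed"
    s=ctrl.state();Rm=R.from_quat(s["tool_rot"]);M=Rm.as_matrix()
    cur=np.degrees(np.arctan2(M[1,1],M[0,1]))
    if yaw is None: yaw=cur
    d=(yaw-cur+90)%180-90; yaw=cur+d; a=np.radians(yaw)
    Y=np.array([np.cos(a),np.sin(a),0]);Z=np.array([0,0,-1.]);X=np.cross(Y,Z)
    Rt=R.from_matrix(np.c_[X,Y,Z])
    rv=(Rm.inv()*Rt).as_rotvec(); t=M.T@(np.array([x,y,z])-s["position"])
    print("row",np.round(rv,4).tolist(),np.round(t,4).tolist(),"cur yaw %.1f turn %.1f q7 %.2f"%(cur,d,s["q"][6]),"pos",np.round(s["position"],4))
def show(im,u0,v0,w,h,k,fn):
    cv2.imwrite(fn,cv2.resize(im[v0:v0+h,u0:u0+w],None,fx=k,fy=k,interpolation=cv2.INTER_CUBIC))
```

Run:
```python
from h import *
im=cv2.imread("pics/top0.png");d=np.load("pics/top0.npy")
a=cv2.resize(im[135:275,145:265],None,fx=4,fy=4,interpolation=cv2.INTER_CUBIC)
b=cv2.resize(im[150:200,285:370],None,fx=4,fy=4,interpolation=cv2.INTER_CUBIC)
c=np.zeros((560,820,3),np.uint8);c[:,:480]=a;c[:200,480:820]=b
cv2.imwrite("pics/crop0.png",c[:, :800])
P=cloud("top",d)
for n,(u,v) in dict(slab=(175,178),slab2=(200,195),tray=(187,248),c1=(168,232),c2=(205,233),c3=(168,263),tin=(220,259),c4=(341,254),jar=(376,271),bench=(330,220),rail=(327,167),box=(268,190),frame=(240,130)).items(): print(n,np.round(P[v,u],3))
s=ctrl.state();print(s["q"])
```

```text
slab [0.639 0.256 0.01 ]
slab2 [0.58  0.171 0.004]
tray [ 0.4    0.213 -0.003]
c1 [0.451 0.269 0.036]
c2 [0.446 0.146 0.046]
c3 [0.349 0.264 0.046]
tin [0.361 0.098 0.024]
c4 [ 0.373 -0.299  0.041]
jar [ 0.317 -0.409  0.054]
bench [ 0.49  -0.271  0.008]
rail [ 0.673 -0.266  0.011]
box [ 0.585 -0.062  0.06 ]
frame [0.75  0.022 0.183]
[-1.26661178  0.33282346 -0.06469917  1.46085602  0.02158701  1.34990783
 -0.08851524]
```

View pics/crop0.png

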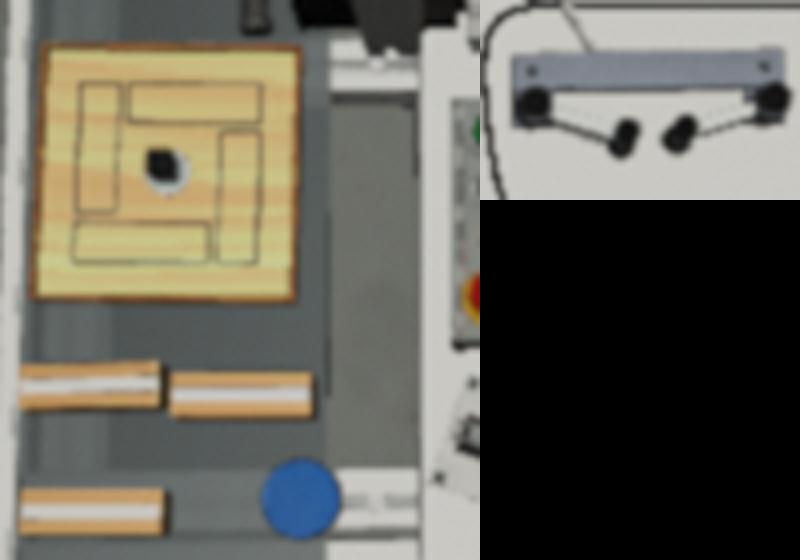

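The crop shows the slab outlines and a black post top near (163,165). The rail runs from (513,55) to (785,90). The leg tips are at about (627,130) and (682,128), both swung out slightly. Next I measure by colour.

Add to h.py:
```python
def rect(name,mask,z,box):
    "largest component of mask inside box (u0,v0,u1,v1) -> hull to plane z -> min area rect"
    u0,v0,u1,v1=box;m=np.zeros(mask.shape,np.uint8);m[v0:v1,u0:u1]=mask[v0:v1,u0:u1]
    n,l,st,_=cv2.connectedComponentsWithStats(m)
    if n<2: print("none",box);return
    i=1+np.argmax(st[1:,4]);vv,uu=np.nonzero(l==i)
    W=plane(name,np.c_[uu,vv],z)[:,:2].astype(np.float32)*1000
    (c,(w,h),a)=cv2.minAreaRect(W)
    if w<h: w,h,a=h,w,a+90
    a=(a+90)%180-90
    print(box,"minrect c",np.round(c,1),"size %.1f %.1f long-axis %.1f"%(w,h,a),"mean",np.round(W.mean(0),1),"n",len(W))
    return np.array(c)/1000,a
```

Run:
```python
from h import *
im=cv2.imread("pics/top0.png")
hsv=cv2.cvtColor(im,cv2.COLOR_BGR2HSV)
for n,(u,v) in dict(slab=(175,178),carton=(168,227),stripe=(168,231),rail=(327,168),tray=(187,248),bench=(330,220),tip=(322,183),post=(186,176),edge=(155,190)).items(): print(n,hsv[v,u])
H,S,V=cv2.split(hsv)
wood=((H<30)&(S>60)).astype(np.uint8)
for b in [(150,140,225,215),(145,222,187,240),(187,222,228,243),(145,255,190,272),(318,243,364,264)]:
    z=.018 if b[1]==140 else .044
    m=wood.copy()
    if z==.044: m=cv2.morphologyEx(m,cv2.MORPH_CLOSE,np.ones((7,5)))
    rect("top",m,z,b)
rail=((H>90)&(H<130)&(S>25)&(V>80)&(V<210)).astype(np.uint8)
rect("top",rail,.014,(285,155,370,185))
dark=(V<70).astype(np.uint8)
rect("top",dark,.058,(178,168,198,188))
n,l,st,c=cv2.connectedComponentsWithStats((V[150:200,285:370]<60).astype(np.uint8))
for s,cc in zip(st[1:],c[1:]):
    if s[4]>6: print("dark",s,cc+[285,150],np.round(plane("top",cc+[285,150],.06)[0],4))
```

```text
slab [ 21 102 193]
carton [ 17 132 186]
stripe [ 30   6 198]
rail [108  27 144]
tray [80 17 89]
bench [ 25   8 201]
tip [ 0 13 20]
post [120  18  28]
edge [ 20 115 159]
(150, 140, 225, 215) minrect c [639.9 216.1] size 227.2 227.1 long-axis 89.2 mean [638.2 216.6] n 4238
(145, 222, 187, 240) minrect c [453.5 267.8] size 119.5 39.6 long-axis 89.5 mean [452.6 266.8] n 460
(187, 222, 228, 243) minrect c [444.2 146.2] size 119.0 36.3 long-axis 89.5 mean [444.2 146.2] n 441
(145, 255, 190, 272) minrect c [350.6 266.3] size 120.3 35.6 long-axis 89.5 mean [350.5 265.7] n 445
(318, 243, 364, 264) minrect c [ 370.3 -288.8] size 136.0 41.5 long-axis -84.0 mean [ 370.4 -294.2] n 417
(285, 155, 370, 185) minrect c [ 667.3 -263.5] size 223.7 31.7 long-axis 89.5 mean [ 670.3 -261.3] n 381
(178, 168, 198, 188) minrect c [634.9 212.9] size 20.9 19.9 long-axis 1.1 mean [635.1 212.7] n 44
dark [69 21  8 10 58] [357.22413793 175.24137931] [ 0.6322 -0.3588  0.06  ]
dark [ 9 22  8 10 64] [297.703125 176.34375 ] [ 0.6301 -0.1611  0.06  ]
dark [46 29  8  9 41] [334.63414634 183.31707317] [ 0.6054 -0.2829  0.06  ]
dark [32 31  7  8 35] [320.45714286 184.34285714] [ 0.6024 -0.2359  0.06  ]
```

Run:
```python
from h import *
go(.635,-.246,.22,0)
go(.635,-.246,.22,90)
```

```text
row [-0.0011, 0.0008, 1.244] [-0.6804, -0.6538, 0.0027] cur yaw 71.3 turn -71.3 q7 -0.09 pos [0.2005 0.5916 0.2218]
row [-0.0013, -0.0002, -0.3268] [-0.6804, -0.6538, 0.0027] cur yaw 71.3 turn 18.7 q7 -0.09 pos [0.2005 0.5916 0.2218]
```

nudge_tcp(
  moves="0,0,1.244,-0.34,-0.325,0,0 | 0,0,1.244,-0.34,-0.325,0,0 | 0,0,1.244,-0.34,-0.325,0,0 | 0,0,1.244,-0.34,-0.325,0,0 | 0,0,1.244,-0.34,-0.325,0,0 | 0,0,1.244,-0.34,-0.325,0,0 | 0,0,1.244,-0.34,-0.325,0,0 | 0,0,1.244,-0.34,-0.325,0,0",
)

```text
time: 1.1
position: [0.4193, 0.1717, 0.2225]
tool_rot: [0.709, 0.705, 0.0, -0.0]
contact_force: [-0.2, 0.7, 0.1]
gripper_width: 0.0151
grasp_force: 0.0
```

Run:
```python
from h import *
go(.635,-.246,.12,0)
```

```text
row [0.0, -0.0001, -0.0055] [-0.4166, 0.218, 0.1025] cur yaw -0.3 turn 0.3 q7 -0.52 pos [0.4193 0.1717 0.2225]
```

nudge_tcp(
  moves="0,0,0,-0.417,0.217,0,0 | 0,0,0,-0.417,0.217,0,0 | 0,0,0,-0.417,0.217,0,0 | 0,0,0,-0.417,0.217,0,0 | 0,0,0,-0.417,0.217,0,0 | 0,0,0,-0.417,0.217,0,0 | 0,0,0,-0.417,0.217,0,0 | 0,0,0,-0.417,0.217,0.03,0",
)

```text
time: 2.1
position: [0.6365, -0.2461, 0.1933]
tool_rot: [0.708, 0.706, -0.0, 0.002]
contact_force: [0.4, 0.1, -0.2]
gripper_width: 0.0001
grasp_force: 0.0
```

nudge_tcp(
  moves="0,0,0,0,0,0.0,0",
)

```text
time: 2.22
position: [0.6337, -0.2445, 0.1889]
tool_rot: [0.708, 0.706, -0.002, -0.002]
contact_force: [0.7, 1.1, -0.2]
gripper_width: 0.0006
grasp_force: 0.0
```

Run:
```python
from h import *
im,d=ctrl.get_image("top");show(im,270,140,120,90,6,"pics/t1.png")
go(.635,-.246,.03,0)
```

```text
row [-0.0033, -0.0001, -0.0018] [-0.0033, 0.0011, 0.1608] cur yaw -0.1 turn 0.1 q7 0.53 pos [ 0.6344 -0.2427  0.1908]
```

View pics/t1.png

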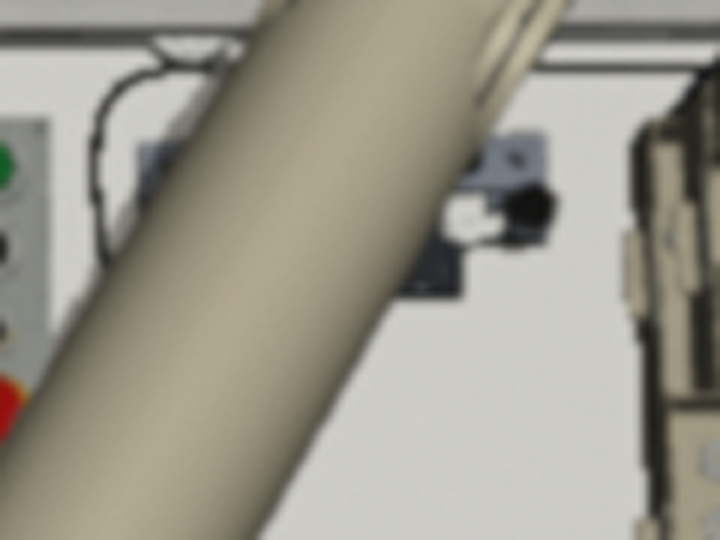

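nudge_tcp(
  moves="0,0,0,-0.003,0,0.157,0 | 0,0,0,-0.003,0,0.157,0 | 0,0,0,-0.003,0,0.157,0 | 0,0,0,-0.003,0,0.157,0",
)

```text
time: 2.78
position: [0.6345, -0.2428, 0.0342]
tool_rot: [0.706, 0.708, -0.0, -0.002]
contact_force: [-0.3, -0.1, 0.5]
gripper_width: 0.0004
grasp_force: 0.0
```

nudge_tcp(
  moves="0,0,0,0.0,-0.013,0,0 | 0,0,0,0.003,-0.026,0,0 | 0,0,0,0.009,-0.038,0,0 | 0,0,0,0.015,-0.049,0,0 | 0,0,0,0.024,-0.06,0,0 | 0,0,0,0.034,-0.068,0,0 | 0,0,0,0.048,-0.076,0,0 | 0,0,0,0.064,-0.081,0,0",
)

```text
time: 3.78
position: [0.5553, -0.1835, 0.0364]
tool_rot: [0.708, 0.707, -0.0, 0.004]
contact_force: [20.6, -49.3, -21.4]
gripper_width: 0.0005
grasp_force: 26.6
```

nudge_tcp(
  moves="0,0,0,0.004,0,0,0 | 0,0,0,0.008,0,0,0 | 0,0,0,0.008,0,0,0",
)

```text
time: 4.15
position: [0.5553, -0.1839, 0.0368]
tool_rot: [0.71, 0.704, -0.003, 0.008]
contact_force: [12.9, -38.9, -17.0]
gripper_width: 0.0002
grasp_force: 20.5
```

nudge_tcp(
  moves="0,0,0,-0.03,0,0,0 | 0,0,0,-0.04,0,-0.05,0 | 0,0,0,-0.05,0.02,-0.08,0 | 0,0,0,-0.1,0.082,-0.08,0 | 0,0,0,-0.1,0.082,-0.08,0 | 0,0,0,-0.1,0.082,-0.08,0",
)

```text
time: 4.9
position: [0.6363, -0.2727, 0.1146]
tool_rot: [0.707, 0.707, -0.001, -0.001]
contact_force: [0.1, 0.7, -0.4]
gripper_width: 0.0008
grasp_force: 0.0
```

Run:
```python
from h import *
go(.635,-.276,.034,0)
```

```text
row [-0.0015, 0.0, -0.0001] [-0.0033, -0.0012, 0.0806] cur yaw -0.0 turn 0.0 q7 0.61 pos [ 0.6363 -0.2727  0.1146]
```

nudge_tcp(
  moves="0,0,0,-0.003,-0.001,0.08,0 | 0,0,0,-0.003,-0.001,0.08,0 | 0,0,0,-0.003,-0.001,0.08,0",
)

```text
time: 5.28
position: [0.6346, -0.2748, 0.0352]
tool_rot: [0.707, 0.707, -0.0, -0.001]
contact_force: [1.0, -0.4, 0.2]
gripper_width: 0.0005
grasp_force: 0.0
```

nudge_tcp(
  moves="0,0,0,0.0,-0.013,0,0 | 0,0,0,-0.003,-0.026,0,0 | 0,0,0,-0.009,-0.038,0,0 | 0,0,0,-0.015,-0.049,0,0 | 0,0,0,-0.024,-0.06,0,0 | 0,0,0,-0.034,-0.068,0,0 | 0,0,0,-0.048,-0.076,0,0 | 0,0,0,-0.064,-0.081,0,0",
)

```text
time: 6.28
position: [0.5539, -0.341, 0.0355]
tool_rot: [0.707, 0.707, 0.0, -0.0]
contact_force: [1.0, 0.8, -0.5]
gripper_width: 0.0003
grasp_force: 0.9
```

nudge_tcp(
  moves="0,0,0,-0.003,0,0,0 | 0,0,0,-0.006,0,0,0",
)

```text
time: 6.52
position: [0.5537, -0.3436, 0.035]
tool_rot: [0.707, 0.707, 0.001, -0.003]
contact_force: [-7.6, 18.6, 9.5]
gripper_width: 0.0002
grasp_force: 9.1
```

nudge_tcp(
  moves="0,0,0,0.03,0,0,0 | 0,0,0,0.04,0,-0.06,0 | 0,0,0,0.06,-0.01,-0.12,0 | 0,0,0,0.1,-0.03,-0.17,0 | 0,0,0,0.15,-0.05,-0.2,0 | 0,0,0,0.21,-0.06,-0.2,0.087 | 0,0,0,0.27,-0.06,-0.2,0.087 | 0,0,0,0.33,-0.06,-0.2,0.087",
  grip_n=5,
)

```text
time: 7.52
position: [0.4942, -0.0149, 0.2361]
tool_rot: [0.707, 0.707, 0.001, 0.0]
contact_force: [1.0, -0.1, -0.9]
gripper_width: 0.0229
grasp_force: 0.0
```

nudge_tcp(
  moves="0,0,0,0.06,-0.01,0,0.087 | 0,0,0,0.06,-0.01,0,0.087",
)

```text
time: 7.78
position: [0.4838, 0.048, 0.2354]
tool_rot: [0.705, 0.709, 0.0, -0.0]
contact_force: [-0.5, 0.1, 0.3]
gripper_width: 0.0426
grasp_force: 0.0
```

Run:
```python
from h import *
im,d=ctrl.get_image("top");cv2.imwrite("pics/top2.png",im);np.save("pics/top2.npy",d)
im,d=ctrl.get_image("side");cv2.imwrite("pics/side2.png",im);np.save("pics/side2.npy",d)
im=cv2.imread("pics/top2.png")
c=np.zeros((600,800,3),np.uint8)
a=cv2.resize(im[150:225,285:370],None,fx=6,fy=6,interpolation=cv2.INTER_CUBIC);c[:450,:510]=a
b=cv2.resize(im[140:220,145:235],None,fx=3,fy=3,interpolation=cv2.INTER_CUBIC);c[:240,520:790]=b
cv2.imwrite("pics/c2.png",c)
```

```text
(no output)
```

View pics/c2.png

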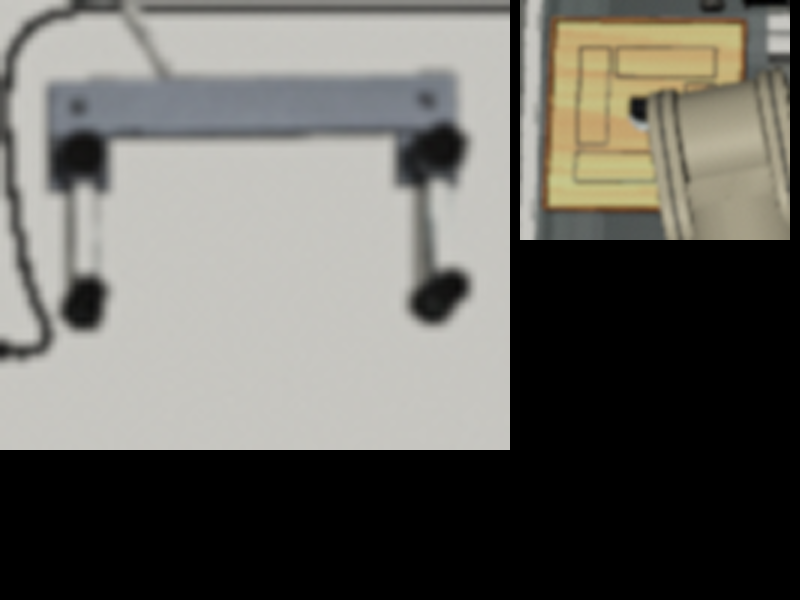

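Both legs are swung out square to the rail, with posts near crop (84,300) and (440,295) and pillars at (84,152) and (443,143). I will fit the stand pose to a silhouette model.

Create fit.py:
```python
from h import *
from scipy.optimize import minimize
K=8
def poly(name,img,X,off):
    q=(proj(name,X)-off+.5)*K-.5
    cv2.fillConvexPoly(img,cv2.convexHull(np.round(q*16).astype(np.int32).reshape(-1,1,2)),1.0,cv2.LINE_8,4)
t=np.linspace(0,2*np.pi,40)[:-1]
def disc(c,r,z): return np.c_[c[0]+r*np.cos(t),c[1]+r*np.sin(t),np.full(t.size,z)]
def tf(p,L):
    L=np.array(L,float);c,s=np.cos(p[2]),np.sin(p[2])
    return np.c_[p[0]+c*L[:,0]-s*L[:,1],p[1]+s*L[:,0]+c*L[:,1],L[:,2]]
def render(name,parts,p,box):
    u0,v0,u1,v1=box;img=np.zeros(((v1-v0)*K,(u1-u0)*K),np.float32)
    for L in parts: poly(name,img,tf(p,L),np.array([u0,v0]))
    a=cv2.resize(img,(u1-u0,v1-v0),interpolation=cv2.INTER_AREA)
    return cv2.GaussianBlur(a,(0,0),.6)
def ncc(a,b): 
    a=a-a.mean();b=b-b.mean();return (a*b).sum()/np.sqrt((a*a).sum()*(b*b).sum()+1e-9)
def fit(name,terms,p0,step=(.004,.004,.02)):
    f=lambda p:sum(-ncc(render(name,parts,p,b),obs[b[1]:b[3],b[0]:b[2]]) for parts,obs,b in terms)
    S=np.vstack([p0]+[np.array(p0)+np.eye(3)[i]*step[i] for i in range(3)])
    r=minimize(f,p0,method="Nelder-Mead",options=dict(initial_simplex=S,xatol=1e-5,fatol=1e-6))
    return r.x,[ncc(render(name,parts,r.x,b),obs[b[1]:b[3],b[0]:b[2]]) for parts,obs,b in terms]
```

Create stand.py:
```python
from fit import *
im=cv2.imread("pics/top2.png").astype(np.float32).mean(2)
bench=200.
obs=np.clip((bench-im)/(bench-20),0,1)      # dark posts
obr=np.clip((bench-im)/(bench-140),0,1)     # rail
post=lambda y:np.vstack([disc((-.040,y),.011,.06),disc((-.040,y),.011,.054),disc((-.040,y),.009,0)])
pil=lambda y:np.vstack([disc((.040,y),.013,.06),disc((.040,y),.013,.05)])
rail=[[x,y,z] for x in(.059,.093) for y in(-.118,.118) for z in(0,.014)]
A=([rail],obr,(287,157,368,171))
B1=([post(.1)],obs,(291,193,309,209));B2=([post(-.1)],obs,(349,193,369,209))
C1=([pil(.1)],np.clip((90-im)/70,0,1),(293,170,305,182));C2=([pil(-.1)],np.clip((90-im)/70,0,1),(353,168,367,180))
for nm,T in dict(all=[A,B1,B2],posts=[B1,B2],pillars=[C1,C2],everything=[A,B1,B2,C1,C2],rail=[A]).items():
    p,c=fit("top",T,[.592,-.2615,0]);print(nm,np.round(p[:2]*1000,1),"yaw deg %.2f"%np.degrees(p[2]),np.round(c,3))
```

```bash
python3 stand.py
```

```text
all [ 596.3 -262.6] yaw deg 0.72 [0.946 0.884 0.942]
posts [ 595.9 -262.2] yaw deg 0.79 [0.882 0.946]
pillars [ 594.4 -261. ] yaw deg 0.62 [0.93  0.917]
everything [ 595.3 -261.7] yaw deg 0.87 [0.931 0.875 0.948 0.936 0.894]
rail [ 597.2 -264.4] yaw deg 0.32 [0.956]
```

Create slab.py:
```python
from fit import *
import sys
def slabfit(im,p0,zb,box,name="top"):
    H,S,V=cv2.split(cv2.cvtColor(im,cv2.COLOR_BGR2HSV));o=((H<30)&(S>60)).astype(np.float32)
    b=[[x,y,zb+z] for x in(-.112,.112) for y in(-.112,.112) for z in(0,.019)]
    return fit(name,[([b],cv2.GaussianBlur(o,(0,0),.6),box)],p0)
def cartonfit(im,p0,zb,box,name="top"):
    H,S,V=cv2.split(cv2.cvtColor(im,cv2.COLOR_BGR2HSV));o=((H<30)&(S>60)).astype(np.uint8)
    o=cv2.morphologyEx(o,cv2.MORPH_CLOSE,np.ones((7,5),np.uint8)).astype(np.float32)
    b=[[x,y,zb+z] for x in(-.058,.058) for y in(-.018,.018) for z in(0,.044)]
    return fit(name,[([b],cv2.GaussianBlur(o,(0,0),.6),box)],p0,(.005,.005,.05))
```

Run:
```python
from slab import *
im=cv2.imread("pics/top0.png")
def pr(n,r): print(n,np.round(r[0][:2]*1000,1),"yaw %.2f"%np.degrees(r[0][2]),np.round(r[1],3))
pr("slab",slabfit(im,[.64,.216,0],0,(150,142,224,214)))
P=np.pi/2
pr("c1",cartonfit(im,[.453,.267,P],0,(150,223,187,241)))
pr("c2",cartonfit(im,[.444,.146,P],0,(186,225,227,243)))
pr("c3",cartonfit(im,[.350,.266,P],0,(150,254,190,271)))
pr("c4",cartonfit(im,[.370,-.294,P],0,(319,244,363,264)))
go(.637,.215,.12,0)
```

```text
slab [640.3 217.1] yaw -0.78 [0.93]
c1 [454.6 273.1] yaw 90.67 [0.985]
c2 [446.3 149.7] yaw 89.33 [0.987]
c3 [351.  271.6] yaw 89.55 [0.994]
c4 [ 372.5 -299.8] yaw 92.34 [0.934]
row [0.0003, 0.0006, -0.0002] [0.1719, 0.1524, 0.1156] cur yaw -0.0 turn 0.0 q7 -0.18 pos [0.4846 0.0432 0.2356]
```

nudge_tcp(
  moves="0,0,0.0136,0.06,0.05,0.03,0.087 | 0,0,0.0136,0.12,0.1,0.06,0.087 | 0,0,0.0136,0.172,0.154,0.11,0.087 | 0,0,0.0136,0.172,0.154,0.13,0.087 | 0,0,0.0136,0.172,0.154,0.15,0.087 | 0,0,0.0136,0.172,0.154,0.15,0.087",
  grip_n=40,
)

```text
time: 8.62
position: [0.6379, 0.2136, 0.0825]
tool_rot: [0.712, 0.702, -0.003, -0.0]
contact_force: [0.1, -0.8, 1.0]
gripper_width: 0.0866
grasp_force: 0.0
```

Run:
```python
from h import *
go(.6385,.2155,.023,-.8)
```

```text
row [-0.0039, 0.0039, -0.0013] [0.0021, 0.0008, 0.0595] cur yaw -0.9 turn 0.1 q7 -0.21 pos [0.6379 0.2136 0.0825]
```

nudge_tcp(
  moves="0,0,0,0.001,0,0.03,0.087 | 0,0,0,0.001,0,0.059,0.087 | 0,0,0,0.001,0,0.059,0 | 0,0,0,0.001,0,0.059,0 | 0,0,0,0.001,0,0.059,0 | 0,0,0,0.001,0,0.059,0 | 0,0,0,0.001,0,0.059,0 | 0,0,0,0.001,0,0.059,0",
  grip_n=55,
)

```text
time: 9.62
position: [0.6383, 0.2171, 0.0267]
tool_rot: [0.712, 0.702, 0.0, -0.0]
contact_force: [0.1, -1.0, -0.3]
gripper_width: 0.0349
grasp_force: 0.0
```

nudge_tcp(
  moves="0,0,0,0,0,0,0 | 0,0,0,0,0,0,0",
)

```text
time: 9.88
position: [0.6387, 0.2169, 0.0266]
tool_rot: [0.712, 0.702, 0.0, 0.0]
contact_force: [3.3, 0.2, -1.0]
gripper_width: 0.0198
grasp_force: 55.0
```

nudge_tcp(
  moves="0,0,0,0,0,-0.015,0 | 0,0,0,0,0,-0.04,0 | 0,0,0,0,0,-0.08,0 | 0,0,0,0,-0.02,-0.12,0 | 0,0,0,0,-0.05,-0.14,0 | 0,0,0,0,-0.085,-0.14,0 | 0,0,0,0,-0.085,-0.14,0 | 0,0,0,0,-0.085,-0.14,0",
)

```text
time: 10.88
position: [0.5532, 0.2181, 0.1669]
tool_rot: [0.712, 0.702, 0.0, -0.0]
contact_force: [0.2, 0.3, -6.6]
gripper_width: 0.0197
grasp_force: 55.0
```

Run:
```python
from slab import *
im,d=ctrl.get_image("top");cv2.imwrite("pics/top3.png",im)
s=ctrl.state();print(s["position"],s["grasp_force"],s["gripper_width"])
go(.553,-.262,.165,.7);go(.5955,-.2625,.165,.7)
```

```text
[0.55359128 0.21793526 0.1667471 ] 54.999279230833054 0.019723201502500818
row [0.0001, 0.0001, -0.0261] [-0.4799, 0.0061, 0.0018] cur yaw -0.8 turn 1.5 q7 -0.33 pos [0.5536 0.2179 0.1667]
row [0.0001, 0.0001, -0.0261] [-0.4798, 0.0486, 0.0018] cur yaw -0.8 turn 1.5 q7 -0.33 pos [0.5536 0.2179 0.1667]
```

View pics/top3.png

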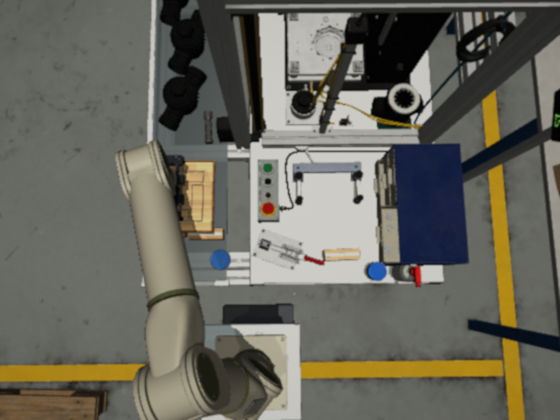

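The slab is held and lifted, at about (195,195), with the arm left of it. The stand at (327,185) is clear. Now I carry it over.

nudge_tcp(
  moves="0,0,0,-0.03,0,0,0 | 0,0,0,-0.08,0,0,0 | 0,0,0,-0.13,0,0,0 | 0,0,-0.0261,-0.18,0,0,0 | 0,0,-0.0261,-0.23,0,0,0 | 0,0,-0.0261,-0.28,0.01,0,0 | 0,0,-0.0261,-0.33,0.025,0,0 | 0,0,-0.0261,-0.38,0.03,0,0",
)

```text
time: 11.92
position: [0.579, -0.1642, 0.1665]
tool_rot: [0.703, 0.712, -0.0, 0.0]
contact_force: [0.3, 0.5, -6.3]
gripper_width: 0.0195
grasp_force: 55.0
```

nudge_tcp(
  moves="0,0,0,-0.04,0.005,0,0 | 0,0,0,-0.075,0.01,0,0 | 0,0,0,-0.095,0.011,0,0 | 0,0,0,-0.099,0.011,0,0 | 0,0,0,-0.099,0.011,0,0",
)

```text
time: 12.55
position: [0.5905, -0.2607, 0.1662]
tool_rot: [0.703, 0.712, -0.0, -0.0]
contact_force: [0.7, -0.2, -7.0]
gripper_width: 0.0194
grasp_force: 55.0
```

Run:
```python
from h import *
go(.5945,-.2625,.0886,.7)
```

```text
row [-0.0006, -0.0004, 0.0003] [-0.0019, 0.004, 0.0776] cur yaw 0.7 turn -0.0 q7 0.59 pos [ 0.5905 -0.2607  0.1662]
```

Verify the held slab against the stand in the image before lowering, and start a gentle descent.

nudge_tcp(
  moves="0,0,0,-0.002,0.004,0.03,0 | 0,0,0,-0.002,0.004,0.06,0 | 0,0,0,-0.002,0.004,0.07,0 | 0,0,0,-0.002,0.004,0.074,0 | 0,0,0,-0.002,0.004,0.077,0 | 0,0,0,-0.002,0.004,0.079,0",
)

```text
time: 13.3
position: [0.5949, -0.2631, 0.0883]
tool_rot: [0.703, 0.712, 0.0, 0.001]
contact_force: [0.1, 0.5, -7.9]
gripper_width: 0.0196
grasp_force: 55.0
```

Run:
```python
from slab import *
im,d=ctrl.get_image("top");c=im[140:230,270:390];
c=cv2.resize(c,None,fx=5,fy=5,interpolation=cv2.INTER_CUBIC);cv2.imwrite("pics/c4.png",c)
print(ctrl.state()["position"])
```

```text
[ 0.59469398 -0.26304054  0.08788507]
```

View pics/c4.png

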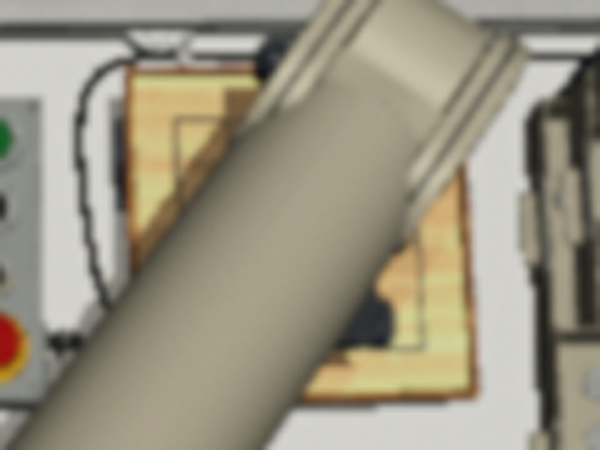

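The slab sits over the stand, with visible corners at (130,70) and (475,395), and is nearly touching down.

nudge_tcp(
  moves="0,0,0,0,0,0.001,0 | 0,0,0,0,0,0.002,0 | 0,0,0,0,0,0.003,0",
)

```text
time: 13.72
position: [0.5946, -0.2631, 0.0865]
tool_rot: [0.703, 0.711, 0.001, 0.0]
contact_force: [-9.8, 6.3, 17.7]
gripper_width: 0.0196
grasp_force: 55.0
```

nudge_tcp(
  moves="0,0,0,0,0,0,0.01 | 0,0,0,0,0,0,0.04 | 0,0,0,0,0,0,0.087 | 0,0,0,0,0,0,0.087 | 0,0,0,0,0,0,0.087 | 0,0,0,0,0,0,0.087",
)

```text
time: 14.48
position: [0.5944, -0.263, 0.0845]
tool_rot: [0.703, 0.712, 0.0, -0.0]
contact_force: [-0.4, -0.7, -0.3]
gripper_width: 0.0619
grasp_force: 0.0
```

nudge_tcp(
  moves="0,0,0,0,0,-0.03,0.087 | 0,0,0,0,0,-0.08,0.087 | 0,0,0,0.02,-0.04,-0.13,0.087 | 0,0,0,0.06,-0.08,-0.16,0.087 | 0,0,0,0.11,-0.12,-0.16,0.087 | 0,0,0,0.16,-0.15,-0.16,0.087 | 0,0,0,0.21,-0.17,-0.16,0.087 | 0,0,0,0.25,-0.18,-0.16,0.087",
)

```text
time: 15.48
position: [0.4102, -0.0134, 0.245]
tool_rot: [0.702, 0.712, 0.001, -0.0]
contact_force: [1.2, 0.1, 0.6]
gripper_width: 0.0869
grasp_force: 0.0
```

Run:
```python
from slab import *
im,d=ctrl.get_image("top");cv2.imwrite("pics/top5.png",im)
cv2.imwrite("pics/c5.png",cv2.resize(im[140:280,250:400],None,fx=4,fy=4,interpolation=cv2.INTER_CUBIC))
def pr(n,r): print(n,np.round(r[0][:2]*1000,1),"yaw %.2f"%np.degrees(r[0][2]),np.round(r[1],3))
pr("slab",slabfit(im,[.595,-.263,0.01],.06,(288,146,368,226)))
hsv=cv2.cvtColor(im,cv2.COLOR_BGR2HSV);im2=im.copy();im2[(hsv[...,0]<9)|(hsv[...,0]>40)]=200
pr("c4",cartonfit(im2,[.372,-.30,1.6],0,(319,244,365,264)))
go(.3725,-.30,.12,2.5)
```

```text
slab [ 594.1 -262.2] yaw 0.98 [0.946]
c4 [ 372.6 -301.3] yaw 92.24 [0.97]
row [0.0004, -0.0022, -0.0252] [-0.2907, -0.0423, 0.1241] cur yaw 1.1 turn 1.4 q7 -0.18 pos [ 0.4094 -0.0088  0.2447]
```

View pics/c5.png

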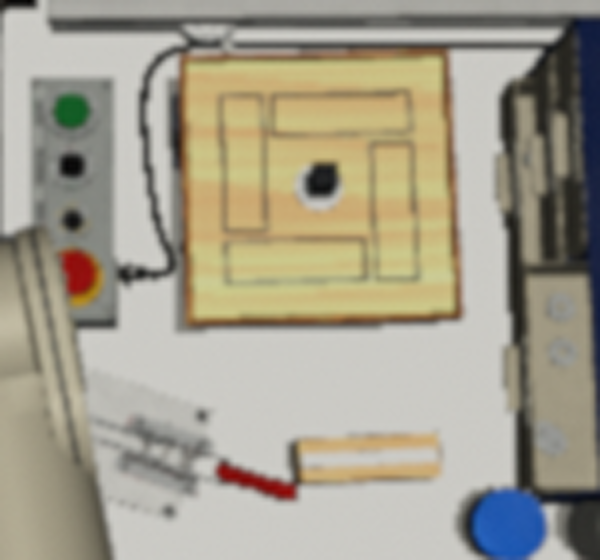

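The slab is on the stand squarely in line with the rail, with its centre near crop (320,188). The bench carton is at crop (368,457), clear of the red handle. Next I pick it up.

nudge_tcp(
  moves="0,0,-0.02,-0.06,-0.01,0.0,0.087 | 0,0,-0.02,-0.12,-0.017,0.03,0.087 | 0,0,-0.02,-0.18,-0.025,0.06,0.087 | 0,0,-0.02,-0.24,-0.034,0.09,0.087 | 0,0,-0.02,-0.285,-0.042,0.12,0.087 | 0,0,-0.02,-0.2917,-0.042,0.15,0.087 | 0,0,-0.02,-0.2917,-0.042,0.15,0.087",
  grip_n=25,
)

```text
time: 16.4
position: [0.3706, -0.3083, 0.0928]
tool_rot: [0.697, 0.717, -0.002, -0.002]
contact_force: [0.2, 1.1, -0.5]
gripper_width: 0.0871
grasp_force: 0.0
```

Run:
```python
from h import *
go(.3725,-.3005,.012,2.24)
```

```text
row [-0.006, 0.0007, -0.0096] [0.0078, 0.0026, 0.0808] cur yaw 1.7 turn 0.6 q7 0.85 pos [ 0.3706 -0.3083  0.0928]
```

nudge_tcp(
  moves="0,0,-0.007,0.0075,0.002,0.04,0.087 | 0,0,-0.007,0.0075,0.002,0.04,0.087 | 0,0,-0.007,0.0075,0.002,0.04,0.087",
  grip_n=25,
)

```text
time: 16.77
position: [0.3756, -0.3001, 0.0564]
tool_rot: [0.693, 0.721, 0.001, 0.001]
contact_force: [-0.2, -0.1, -0.4]
gripper_width: 0.0869
grasp_force: 0.0
```

Run:
```python
from h import *
go(.3725,-.3005,.012,2.24)
```

```text
row [0.0019, 0.0002, 0.0008] [-0.0002, -0.0032, 0.0444] cur yaw 2.3 turn -0.0 q7 0.91 pos [ 0.3756 -0.3001  0.0564]
```

nudge_tcp(
  moves="0,0,0,0,-0.003,0.022,0.087 | 0,0,0,0,-0.003,0.044,0.087 | 0,0,0,0,-0.003,0.044,0 | 0,0,0,0,-0.003,0.044,0 | 0,0,0,0,-0.003,0.044,0 | 0,0,0,0,-0.003,0.044,0 | 0,0,0,0,-0.003,0.044,0",
  grip_n=25,
)

```text
time: 17.65
position: [0.3719, -0.3, 0.0107]
tool_rot: [0.693, 0.721, 0.0, 0.0]
contact_force: [-0.2, 0.1, -0.3]
gripper_width: 0.045
grasp_force: 0.0
```

nudge_tcp(
  moves="0,0,0,0,0,-0.05,0 | 0,0,0,0,0,-0.1,0 | 0,0,0,0,0,-0.15,0 | 0,0,0,0,0,-0.18,0 | 0,0,0,0,0,-0.18,0",
)

```text
time: 18.27
position: [0.3729, -0.3004, 0.1922]
tool_rot: [0.693, 0.721, 0.002, 0.001]
contact_force: [0.2, -0.2, -0.5]
gripper_width: 0.0018
grasp_force: 0.0
```

Run:
```python
from h import *
go(.6558,-.2828,.16,.85)
```

```text
row [0.0045, -0.0006, 0.0252] [0.0063, 0.2833, 0.0335] cur yaw 2.3 turn -1.4 q7 0.62 pos [ 0.3729 -0.3004  0.1922]
```

The fingers close more slowly than I allowed, so the lift came up empty. I reopen and check the carton.

nudge_tcp(
  moves="0,0,0,0.08,0,0,0.07 | 0,0,0,0.13,0,0,0.07 | 0,0,0,0.19,0,0,0.07 | 0,0,0,0.24,0,0,0.07 | 0,0,0,0.24,0,0,0.07 | 0,0,0,0.24,0,0,0.07 | 0,0,0,0.24,0,0,0.07",
)

```text
time: 19.15
position: [0.3621, -0.0613, 0.1901]
tool_rot: [0.694, 0.72, -0.0, -0.0]
contact_force: [-0.6, 0.4, -0.2]
gripper_width: 0.0637
grasp_force: 0.0
```

Run:
```python
from slab import *
im,d=ctrl.get_image("top");cv2.imwrite("pics/top6.png",im)
def pr(n,r): print(n,np.round(r[0][:2]*1000,1),"yaw %.2f"%np.degrees(r[0][2]),np.round(r[1],3))
hsv=cv2.cvtColor(im,cv2.COLOR_BGR2HSV);im2=im.copy();im2[(hsv[...,0]<9)|(hsv[...,0]>40)]=200
r=cartonfit(im2,[.372,-.30,1.6],0,(319,244,365,264));pr("c4",r)
P=cloud("top",d);print(P[254,341],P[253,335],P[253,350])
go(r[0][0],r[0][1],.07,np.degrees(r[0][2])-90)
cv2.imwrite("pics/c6.png",cv2.resize(im[140:280,140:400],None,fx=3,fy=3,interpolation=cv2.INTER_CUBIC))
```

```text
c4 [ 372.3 -301.7] yaw 92.40 [0.969]
[ 0.37312059 -0.29962154  0.04011182] [ 0.37645796 -0.27976275  0.04212716] [ 0.37594048 -0.32868121  0.04334105]
row [-0.0006, -0.0003, -0.0045] [-0.2408, 0.0013, 0.1202] cur yaw 2.1 turn 0.3 q7 -0.13 pos [ 0.3621 -0.0612  0.1902]
```

View pics/c6.png

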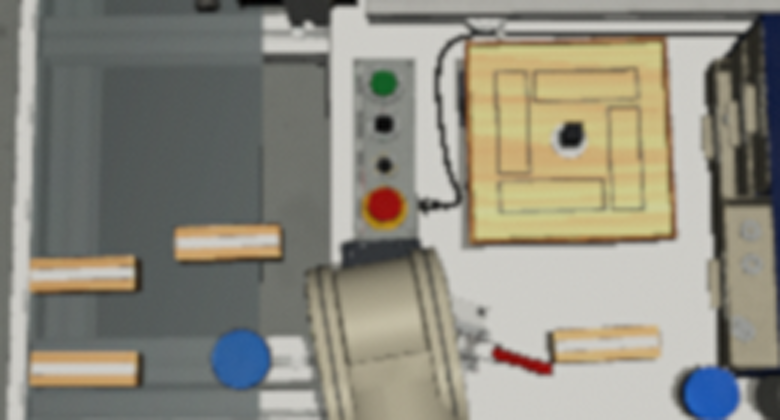

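Carton 4 has not moved. Carton 2 has been knocked and is now at crop (228,243). I retry carton 4 with enough closing rows.

nudge_tcp(
  moves="0,0,0,-0.06,0,0,0.065 | 0,0,0,-0.12,0,0.03,0.065 | 0,0,0,-0.18,0,0.06,0.065 | 0,0,0,-0.235,0.001,0.1,0.065 | 0,0,0,-0.2405,0.001,0.12,0.065 | 0,0,0,-0.2405,0.001,0.12,0.065 | 0,0,0,-0.2405,0.001,0.12,0.065",
  grip_n=25,
)

```text
time: 20.08
position: [0.3707, -0.3025, 0.0696]
tool_rot: [0.694, 0.72, -0.002, -0.001]
contact_force: [0.2, 0.4, 0.2]
gripper_width: 0.0647
grasp_force: 0.0
```

Run:
```python
from h import *
go(.3723,-.3005,.012,2.3)
```

```text
row [-0.0039, 0.0018, -0.0047] [0.0021, 0.0019, 0.0576] cur yaw 2.0 turn 0.3 q7 0.95 pos [ 0.3707 -0.3025  0.0696]
```

nudge_tcp(
  moves="0,0,0,0.001,0.001,0.03,0.065 | 0,0,0,0.001,0.001,0.058,0.065 | 0,0,0,0.001,0.001,0.058,0 | 0,0,0,0.001,0.001,0.058,0 | 0,0,0,0.001,0.001,0.058,0 | 0,0,0,0.001,0.001,0.058,0 | 0,0,0,0.001,0.001,0.058,0 | 0,0,0,0.001,0.001,0.058,0",
  grip_n=25,
)

```text
time: 21.08
position: [0.3743, -0.2995, 0.0134]
tool_rot: [0.693, 0.721, 0.001, 0.0]
contact_force: [-1.5, 2.7, 9.5]
gripper_width: 0.0358
grasp_force: 25.0
```

nudge_tcp(
  moves="0,0,0,0,0,0,0 | 0,0,0,0,0,0,0",
)

```text
time: 21.32
position: [0.3743, -0.2995, 0.0134]
tool_rot: [0.693, 0.721, 0.001, 0.0]
contact_force: [-1.4, 2.2, 9.9]
gripper_width: 0.0357
grasp_force: 25.0
```

nudge_tcp(
  moves="0,0,0,0,0,-0.04,0 | 0,0,0,0,0,-0.1,0 | 0,0,0,0,0.03,-0.15,0 | 0,0,0,0,0.08,-0.18,0 | 0,0,0,0,0.14,-0.18,0 | 0,0,0.02,0,0.19,-0.18,0 | 0,0,0.02,0,0.19,-0.18,0 | 0,0,0.02,0,0.19,-0.18,0",
)

```text
time: 22.32
position: [0.5627, -0.2925, 0.1924]
tool_rot: [0.7, 0.714, -0.001, -0.0]
contact_force: [-1.0, 0.2, -1.7]
gripper_width: 0.036
grasp_force: 25.0
```

Run:
```python
from h import *
go(.6558,-.2813,.14,.85)
```

```text
row [-0.0012, 0.0006, 0.0038] [0.0095, 0.0933, 0.0523] cur yaw 1.1 turn -0.2 q7 0.78 pos [ 0.5627 -0.2925  0.1924]
```

nudge_tcp(
  moves="0,0,0.003,0.005,0.05,0,0 | 0,0,0.003,0.0095,0.093,0.0,0 | 0,0,0.003,0.0095,0.093,0.03,0 | 0,0,0.003,0.0095,0.093,0.06,0 | 0,0,0.003,0.0095,0.093,0.08,0 | 0,0,0.003,0.0095,0.093,0.08,0 | 0,0,0.003,0.0095,0.093,0.08,0",
)

```text
time: 23.2
position: [0.6566, -0.2811, 0.1141]
tool_rot: [0.701, 0.713, 0.0, 0.001]
contact_force: [0.1, 0.2, -1.4]
gripper_width: 0.0357
grasp_force: 25.0
```

Run:
```python
from h import *
go(.6558,-.2813,.087,.85)
```

```text
row [0.0016, 0.0006, 0.0014] [-0.0002, -0.0009, 0.0271] cur yaw 0.9 turn -0.1 q7 0.74 pos [ 0.6566 -0.2811  0.1141]
```

nudge_tcp(
  moves="0,0,0,0,-0.001,0.015,0 | 0,0,0,0,-0.001,0.025,0 | 0,0,0,0,-0.001,0.027,0 | 0,0,0,0,-0.001,0.028,0 | 0,0,0,0,-0.001,0.028,0",
)

```text
time: 23.82
position: [0.6552, -0.2804, 0.0853]
tool_rot: [0.701, 0.713, 0.0, -0.0]
contact_force: [-4.7, 3.4, 8.8]
gripper_width: 0.0356
grasp_force: 25.0
```

nudge_tcp(
  moves="0,0,0,0,0,0,0.058 | 0,0,0,0,0,0,0.058 | 0,0,0,0,0,0,0.058 | 0,0,0,0,0,-0.03,0.06 | 0,0,0,0,0,-0.08,0.06 | 0,0,0,0.04,-0.04,-0.12,0.07 | 0,0,0,0.1,-0.09,-0.12,0.07 | 0,0,0,0.15,-0.13,-0.12,0.07",
)

```text
time: 24.82
position: [0.5414, -0.1545, 0.2052]
tool_rot: [0.701, 0.713, 0.0, 0.001]
contact_force: [1.5, 1.2, 2.6]
gripper_width: 0.0693
grasp_force: 0.0
```

nudge_tcp(
  moves="0,0,0,0.06,-0.03,0,0.07 | 0,0,0,0.12,-0.06,0,0.07 | 0,0,0,0.18,-0.06,0,0.07 | 0,0,0,0.2,-0.06,0,0.07 | 0,0,0,0.2,-0.06,0,0.07",
)

```text
time: 25.45
position: [0.4783, 0.0488, 0.2049]
tool_rot: [0.698, 0.716, 0.001, -0.0]
contact_force: [-0.0, -0.1, 0.5]
gripper_width: 0.0702
grasp_force: 0.0
```

Run:
```python
from slab import *
im,d=ctrl.get_image("top");cv2.imwrite("pics/top7.png",im)
cv2.imwrite("pics/c7.png",cv2.resize(im[140:280,140:400],None,fx=3,fy=3,interpolation=cv2.INTER_CUBIC))
def pr(n,r): print(n,np.round(r[0][:2]*1000,1),"yaw %.2f"%np.degrees(r[0][2]),np.round(r[1],3))
r=cartonfit(im,[.48,.12,1.57],0,(193,210,240,233));pr("c2",r)
go(r[0][0],r[0][1],.1,np.degrees(r[0][2])-90)
```

```text
c2 [480. 120.] yaw 89.95 [0.]
row [0.0009, -0.0002, 0.0213] [0.0743, 0.0025, 0.1049] cur yaw 1.2 turn -1.2 q7 -0.19 pos [0.4789 0.0457 0.2049]
```

View pics/c7.png

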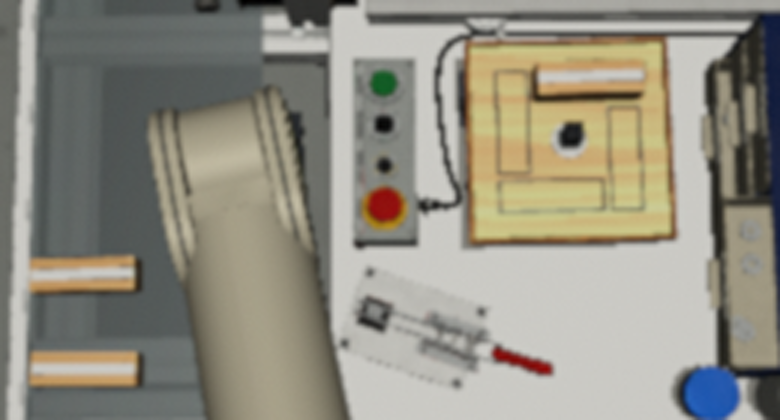

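Carton 4 stands on spot 2, at crop (590,78). Carton 2 is hidden by the arm here, so I use the earlier unobstructed picture for it.

Run:
```python
from slab import *
im=cv2.imread("pics/top6.png")
def pr(n,r): print(n,np.round(r[0][:2]*1000,1),"yaw %.2f"%np.degrees(r[0][2]),np.round(r[1],3))
r=cartonfit(im,[.48,.12,1.57],0,(192,211,238,230));pr("c2",r)
pr("c1",cartonfit(im,[.4546,.273,1.57],0,(150,223,190,241)))
pr("c3",cartonfit(im,[.351,.2716,1.57],0,(150,254,190,271)))
im=cv2.imread("pics/top7.png")
pr("c4 on slab",cartonfit(im,[.6558,-.2828,1.58],.072,(317,160,356,173)))
go(r[0][0],r[0][1],.075,np.degrees(r[0][2])-90)
```

```text
c2 [489.3 113.6] yaw 91.45 [0.992]
c1 [454.9 273.7] yaw 91.30 [0.989]
c3 [351.3 271.6] yaw 89.57 [0.994]
c4 on slab [ 655.8 -282.8] yaw 90.53 [0.]
row [0.0009, -0.0002, -0.0048] [0.0677, 0.0116, 0.1299] cur yaw 1.2 turn 0.3 q7 -0.19 pos [0.4789 0.0457 0.2049]
```

nudge_tcp(
  moves="0,0,-0.004,0.04,0.006,0.05,0.065 | 0,0,-0.004,0.066,0.011,0.1,0.065 | 0,0,-0.004,0.066,0.011,0.13,0.065 | 0,0,-0.004,0.066,0.011,0.13,0.065 | 0,0,-0.004,0.066,0.011,0.13,0.065",
  grip_n=25,
)

```text
time: 26.12
position: [0.4906, 0.1081, 0.0764]
tool_rot: [0.701, 0.713, 0.001, 0.001]
contact_force: [-0.4, 0.2, 0.7]
gripper_width: 0.0651
grasp_force: 0.0
```

Run:
```python
from h import *
go(.4893,.1136,.013,1.45)
```

```text
row [0.0027, 0.0011, -0.0079] [0.0056, -0.0013, 0.0634] cur yaw 1.0 turn 0.5 q7 0.05 pos [0.4906 0.1081 0.0764]
```

nudge_tcp(
  moves="0,0,-0.008,0.0055,-0.001,0.03,0.065 | 0,0,-0.008,0.0055,-0.001,0.063,0.065 | 0,0,-0.008,0.0055,-0.001,0.063,0 | 0,0,-0.008,0.0055,-0.001,0.063,0 | 0,0,-0.008,0.0055,-0.001,0.063,0 | 0,0,-0.008,0.0055,-0.001,0.063,0 | 0,0,-0.008,0.0055,-0.001,0.063,0 | 0,0,-0.008,0.0055,-0.001,0.063,0",
  grip_n=25,
)

```text
time: 27.12
position: [0.4891, 0.1152, 0.013]
tool_rot: [0.697, 0.717, 0.001, 0.001]
contact_force: [-2.1, 0.8, 10.6]
gripper_width: 0.0358
grasp_force: 25.0
```

nudge_tcp(
  moves="0,0,0,0,0,0,0 | 0,0,0,0,0,0,0",
)

```text
time: 27.38
position: [0.4891, 0.1152, 0.013]
tool_rot: [0.697, 0.717, 0.001, 0.001]
contact_force: [-2.1, 0.2, 9.6]
gripper_width: 0.0358
grasp_force: 25.0
```

nudge_tcp(
  moves="0,0,0,0,0,-0.05,0 | 0,0,0,0,0,-0.1,0 | 0,0,0,0,0,-0.15,0 | 0,0,0,0,0,-0.18,0 | 0,0,0,0,0,-0.18,0",
)

```text
time: 28.0
position: [0.4892, 0.1155, 0.1937]
tool_rot: [0.697, 0.717, 0.002, 0.0]
contact_force: [-0.3, 0.1, -1.8]
gripper_width: 0.0354
grasp_force: 25.0
```

```bash
python3 - <<'E'
from h import *
go(.6146,-.2014,.195,.85+90)
go(.6146,-.2014,.195,.85)
E
```

```text
row [0.0044, 0.001, -1.5575] [-0.3203, 0.1165, -0.0016] cur yaw 1.6 turn 89.2 q7 -0.14 pos [0.4892 0.1155 0.1937]
row [0.0034, -0.0021, 0.0133] [-0.3203, 0.1165, -0.0016] cur yaw 1.6 turn -0.8 q7 -0.14 pos [0.4892 0.1155 0.1937]
```

nudge_tcp(
  moves="0,0,0.18,-0.03,0.01,0,0 | 0,0,0.36,-0.07,0.02,0,0 | 0,0,0.54,-0.11,0.035,0,0 | 0,0,0.72,-0.15,0.05,0,0 | 0,0,0.9,-0.19,0.065,0,0 | 0,0,1.08,-0.23,0.08,0,0 | 0,0,1.26,-0.27,0.095,0,0 | 0,0,1.44,-0.3,0.11,0,0",
)

```text
time: 29.0
position: [0.6061, -0.1839, 0.1906]
tool_rot: [0.997, 0.075, -0.001, 0.001]
contact_force: [0.3, 0.3, -0.7]
gripper_width: 0.0362
grasp_force: 25.0
```

nudge_tcp(
  moves="0,0,0.144,0,0,0,0 | 0,0,0.144,0,0,0,0 | 0,0,0.144,0,0,0,0",
)

```text
time: 29.38
position: [0.6063, -0.1813, 0.1916]
tool_rot: [1.0, 0.009, 0.0, 0.0]
contact_force: [0.7, 0.5, -1.1]
gripper_width: 0.0359
grasp_force: 25.0
```

Run:
```python
from h import *
go(.6151,-.2014,.115,.85+90)
```

```text
row [0.0009, -0.0, 0.0035] [0.0085, 0.0202, 0.0766] cur yaw -89.0 turn -0.2 q7 -0.86 pos [ 0.6063 -0.1813  0.1916]
```

nudge_tcp(
  moves="0,0,0.003,0.0085,0.02,0,0 | 0,0,0.003,0.0085,0.02,0.02,0 | 0,0,0.003,0.0085,0.02,0.05,0 | 0,0,0.003,0.0085,0.02,0.076,0 | 0,0,0.003,0.0085,0.02,0.076,0 | 0,0,0.003,0.0085,0.02,0.076,0",
)

```text
time: 30.12
position: [0.6155, -0.2014, 0.1169]
tool_rot: [1.0, 0.006, 0.001, 0.001]
contact_force: [1.7, -0.3, -1.2]
gripper_width: 0.0359
grasp_force: 25.0
```

Run:
```python
from h import *
go(.6151,-.2014,.085,.85+90)
```

```text
row [0.0014, -0.0013, -0.0023] [-0.0004, -0.0, 0.0319] cur yaw -89.3 turn 0.1 q7 -0.81 pos [ 0.6155 -0.2014  0.1169]
```

nudge_tcp(
  moves="0,0,0,0,0,0.02,0 | 0,0,0,0,0,0.029,0 | 0,0,0,0,0,0.031,0 | 0,0,0,0,0,0.032,0 | 0,0,0,0,0,0.032,0",
)

```text
time: 30.75
position: [0.6153, -0.2018, 0.085]
tool_rot: [1.0, 0.006, 0.0, 0.0]
contact_force: [-1.7, 1.6, 5.3]
gripper_width: 0.0356
grasp_force: 25.0
```

nudge_tcp(
  moves="0,0,0,0,0,0,0.058 | 0,0,0,0,0,0,0.058 | 0,0,0,0,0,0,0.058 | 0,0,0,0,0,-0.03,0.06 | 0,0,0,0,0,-0.08,0.06 | 0,0,-0.18,-0.02,-0.02,-0.12,0.065 | 0,0,-0.36,-0.04,-0.07,-0.12,0.065 | 0,0,-0.54,-0.06,-0.12,-0.12,0.065",
)

```text
time: 31.75
position: [0.5534, -0.0816, 0.2043]
tool_rot: [0.962, 0.275, 0.001, 0.001]
contact_force: [0.3, 0.8, 0.2]
gripper_width: 0.0648
grasp_force: 0.0
```

nudge_tcp(
  moves="0,0,-0.18,0,0,0,0.065 | 0,0,-0.36,0,0,0,0.065 | 0,0,-0.54,0,0,0,0.065 | 0,0,-0.72,0,0,0,0.065 | 0,0,-0.9,0,0,0,0.065 | 0,0,-1.02,0,0,0,0.065 | 0,0,-1.02,0,0,0,0.065",
)

```text
time: 32.62
position: [0.5538, -0.0826, 0.2042]
tool_rot: [0.707, 0.707, 0.0, 0.001]
contact_force: [-0.2, -0.5, 0.5]
gripper_width: 0.065
grasp_force: 0.0
```

Run:
```python
from h import *
go(.4549,.2737,.1,1.3)
```

```text
row [0.0012, 0.0008, -0.0232] [0.3563, -0.0992, 0.1038] cur yaw -0.0 turn 1.3 q7 0.30 pos [ 0.5538 -0.0826  0.2042]
```

nudge_tcp(
  moves="0,0,-0.023,0.06,-0.016,0,0.065 | 0,0,-0.023,0.12,-0.033,0,0.065 | 0,0,-0.023,0.18,-0.05,0,0.065 | 0,0,-0.023,0.24,-0.066,0,0.065 | 0,0,-0.023,0.3,-0.083,0.03,0.065 | 0,0,-0.023,0.345,-0.099,0.07,0.065 | 0,0,-0.023,0.356,-0.099,0.11,0.065 | 0,0,-0.023,0.356,-0.099,0.13,0.065",
  grip_n=25,
)

```text
time: 33.62
position: [0.4532, 0.2743, 0.0711]
tool_rot: [0.699, 0.715, -0.002, 0.001]
contact_force: [0.8, -0.4, 0.4]
gripper_width: 0.0648
grasp_force: 0.0
```

nudge_tcp(
  moves="0,0,0,0,0,0,0.065 | 0,0,0,0,0,0,0.065",
)

```text
time: 33.88
position: [0.4554, 0.2733, 0.0746]
tool_rot: [0.699, 0.715, 0.0, 0.001]
contact_force: [0.2, -0.3, -0.2]
gripper_width: 0.0652
grasp_force: 0.0
```

Run:
```python
from slab import *
im,d=ctrl.get_image("top");cv2.imwrite("pics/top8.png",im)
cv2.imwrite("pics/c8.png",cv2.resize(im[140:280,140:400],None,fx=3,fy=3,interpolation=cv2.INTER_CUBIC))
go(.4549,.2745,.013,1.3)
```

```text
row [0.0022, 0.0001, -0.0006] [0.001, -0.0007, 0.0618] cur yaw 1.3 turn 0.0 q7 -0.35 pos [0.4555 0.2735 0.0748]
```

View pics/c8.png

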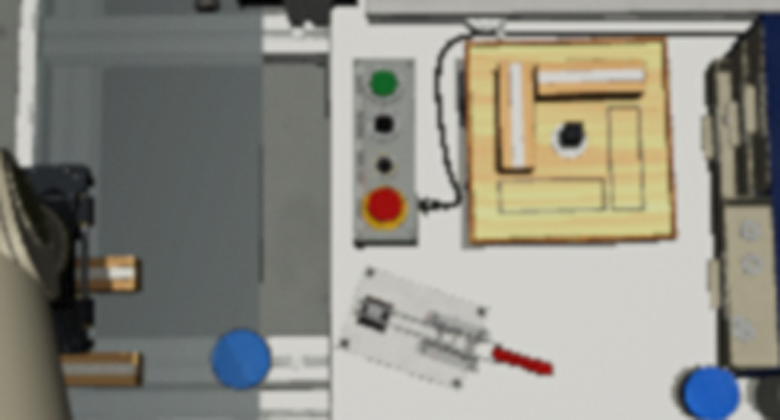

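Spots 2 and 3 are filled, at crop (590,78) and (515,115). The gripper straddles carton 1 at about (85,272), so I grasp it.

nudge_tcp(
  moves="0,0,0,0.001,-0.001,0.03,0.065 | 0,0,0,0.001,-0.001,0.062,0.065 | 0,0,0,0.001,-0.001,0.062,0 | 0,0,0,0.001,-0.001,0.062,0 | 0,0,0,0.001,-0.001,0.062,0 | 0,0,0,0.001,-0.001,0.062,0 | 0,0,0,0.001,-0.001,0.062,0 | 0,0,0,0.001,-0.001,0.062,0",
  grip_n=25,
)

```text
time: 34.92
position: [0.4545, 0.2749, 0.0128]
tool_rot: [0.699, 0.715, 0.001, 0.001]
contact_force: [-2.6, -1.4, 8.5]
gripper_width: 0.0358
grasp_force: 25.0
```

nudge_tcp(
  moves="0,0,0,0,0,0,0 | 0,0,0,0,0,0,0",
)

```text
time: 35.17
position: [0.4545, 0.2749, 0.0128]
tool_rot: [0.699, 0.715, 0.001, 0.001]
contact_force: [-1.1, 0.3, 8.1]
gripper_width: 0.0358
grasp_force: 25.0
```

nudge_tcp(
  moves="0,0,0,0,0,-0.05,0 | 0,0,0,0,0,-0.1,0 | 0,0,0,0,0,-0.15,0 | 0,0,0,0,0,-0.18,0 | 0,0,0,0,0,-0.18,0",
)

```text
time: 35.8
position: [0.4544, 0.2752, 0.1936]
tool_rot: [0.699, 0.715, 0.002, 0.0]
contact_force: [-0.7, 0.7, -2.4]
gripper_width: 0.0355
grasp_force: 25.0
```

```bash
python3 - <<'E'
from h import *
go(.5744,-.3240,.195,.85+90)
E
```

```text
row [0.0041, 0.0008, -1.5618] [-0.6019, 0.1057, -0.0023] cur yaw 1.4 turn 89.5 q7 -0.46 pos [0.4544 0.2752 0.1936]
```

nudge_tcp(
  moves="0,0,0.1,-0.04,0.005,0,0 | 0,0,0.28,-0.09,0.015,0,0 | 0,0,0.46,-0.14,0.025,0,0 | 0,0,0.64,-0.19,0.035,0,0 | 0,0,0.82,-0.24,0.045,0,0 | 0,0,1.0,-0.29,0.055,0,0 | 0,0,1.18,-0.34,0.065,0,0 | 0,0,1.36,-0.39,0.075,0,0",
)

```text
time: 36.8
position: [0.5375, -0.1147, 0.1908]
tool_rot: [0.993, 0.114, -0.0, 0.001]
contact_force: [0.6, 0.8, -1.0]
gripper_width: 0.0356
grasp_force: 25.0
```

nudge_tcp(
  moves="0,0,0.15,0.01,0.05,0,0 | 0,0,0.219,0.02,0.1,0,0 | 0,0,0.219,0.03,0.15,0,0 | 0,0,0.219,0.03,0.18,0,0 | 0,0,0.219,0.03,0.18,0,0 | 0,0,0.219,0.03,0.18,0,0",
)

```text
time: 37.55
position: [0.6084, -0.2811, 0.1911]
tool_rot: [1.0, 0.008, -0.0, 0.0]
contact_force: [1.5, 0.6, -2.3]
gripper_width: 0.0361
grasp_force: 25.0
```

Run:
```python
from h import *
go(.5749,-.3240,.115,.85+90)
```

```text
row [0.0003, 0.0007, 0.0006] [-0.0341, 0.0424, 0.0761] cur yaw -89.1 turn -0.0 q7 -0.80 pos [ 0.6084 -0.2811  0.1911]
```

nudge_tcp(
  moves="0,0,0,-0.034,0.0424,0,0 | 0,0,0,-0.034,0.0424,0,0 | 0,0,0,-0.034,0.0424,0.02,0 | 0,0,0,-0.034,0.0424,0.05,0 | 0,0,0,-0.034,0.0424,0.076,0 | 0,0,0,-0.034,0.0424,0.076,0 | 0,0,0,-0.034,0.0424,0.076,0",
)

```text
time: 38.42
position: [0.5762, -0.324, 0.1168]
tool_rot: [1.0, 0.008, 0.001, 0.001]
contact_force: [0.8, -0.6, -1.2]
gripper_width: 0.0358
grasp_force: 25.0
```

Run:
```python
from h import *
go(.5749,-.3240,.085,.85+90)
```

```text
row [0.0014, -0.0011, 0.002] [-0.0013, -0.0, 0.0318] cur yaw -89.0 turn -0.1 q7 -0.68 pos [ 0.5762 -0.324   0.1168]
```

nudge_tcp(
  moves="0,0,0,-0.001,0,0.02,0 | 0,0,0,-0.001,0,0.029,0 | 0,0,0,-0.001,0,0.031,0 | 0,0,0,-0.001,0,0.032,0 | 0,0,0,-0.001,0,0.032,0",
)

```text
time: 39.05
position: [0.5747, -0.3249, 0.0848]
tool_rot: [1.0, 0.008, 0.001, 0.001]
contact_force: [-1.4, 1.0, 1.6]
gripper_width: 0.0357
grasp_force: 25.0
```

nudge_tcp(
  moves="0,0,0,0,0,0,0.058 | 0,0,0,0,0,0,0.058 | 0,0,0,0,0,0,0.058 | 0,0,0,0,0,-0.03,0.06 | 0,0,0,0,0,-0.08,0.06 | 0,0,-0.18,-0.01,-0.03,-0.12,0.065 | 0,0,-0.36,-0.02,-0.08,-0.12,0.065 | 0,0,-0.54,-0.03,-0.13,-0.12,0.065",
)

```text
time: 40.05
position: [0.5422, -0.194, 0.2046]
tool_rot: [0.961, 0.277, 0.001, 0.001]
contact_force: [0.3, -0.0, 0.5]
gripper_width: 0.0646
grasp_force: 0.0
```

nudge_tcp(
  moves="0,0,-0.18,-0.03,-0.03,0,0.065 | 0,0,-0.36,-0.07,-0.06,0,0.065 | 0,0,-0.54,-0.11,-0.09,0,0.065 | 0,0,-0.72,-0.15,-0.12,0,0.065 | 0,0,-0.9,-0.17,-0.13,0,0.065 | 0,0,-1.02,-0.17,-0.13,0,0.065 | 0,0,-1.02,-0.17,-0.13,0,0.065",
)

```text
time: 40.92
position: [0.3289, -0.1746, 0.2038]
tool_rot: [0.704, 0.71, -0.0, 0.001]
contact_force: [-0.1, 0.5, -1.0]
gripper_width: 0.0652
grasp_force: 0.0
```

Run:
```python
from h import *
go(.3513,.2716,.1,-.4)
```

```text
row [0.0007, 0.0012, 0.0152] [0.4461, 0.0259, 0.1033] cur yaw 0.5 turn -0.9 q7 0.01 pos [ 0.3289 -0.1746  0.2038]
```

nudge_tcp(
  moves="0,0,0.015,0.05,0.04,0,0.065 | 0,0,0.015,0.1,0.08,0,0.065 | 0,0,0.015,0.16,0.09,0,0.065 | 0,0,0.015,0.22,0.09,0,0.065 | 0,0,0.015,0.28,0.085,0,0.065 | 0,0,0.015,0.34,0.07,0,0.065 | 0,0,0.015,0.4,0.04,0.03,0.065 | 0,0,0.015,0.44,0.026,0.05,0.065",
  grip_n=25,
)

```text
time: 41.92
position: [0.3525, 0.2675, 0.1532]
tool_rot: [0.711, 0.704, 0.001, 0.0]
contact_force: [1.8, 1.4, 0.8]
gripper_width: 0.0648
grasp_force: 0.0
```

nudge_tcp(
  moves="0,0,0,0.006,0,0.05,0.065 | 0,0,0,0.006,0,0.08,0.065 | 0,0,0,0.006,0,0.08,0.065 | 0,0,0,0.006,0,0.08,0.065",
)

```text
time: 42.42
position: [0.3543, 0.272, 0.0748]
tool_rot: [0.711, 0.703, 0.001, 0.001]
contact_force: [0.6, -1.8, -0.4]
gripper_width: 0.0652
grasp_force: 0.0
```

Run:
```python
from h import *
im,d=ctrl.get_image("top");cv2.imwrite("pics/top9.png",im)
go(.3513,.2725,.013,-.4)
```

```text
row [0.0024, -0.0007, -0.0037] [0.0002, -0.0033, 0.0621] cur yaw -0.6 turn 0.2 q7 -0.73 pos [0.3544 0.2723 0.0751]
```

nudge_tcp(
  moves="0,0,0,0,-0.003,0.03,0.065 | 0,0,0,0,-0.003,0.062,0.065 | 0,0,0,0,-0.003,0.062,0 | 0,0,0,0,-0.003,0.062,0 | 0,0,0,0,-0.003,0.062,0 | 0,0,0,0,-0.003,0.062,0 | 0,0,0,0,-0.003,0.062,0 | 0,0,0,0,-0.003,0.062,0",
  grip_n=25,
)

```text
time: 43.48
position: [0.3513, 0.2723, 0.0126]
tool_rot: [0.711, 0.703, 0.001, 0.001]
contact_force: [-1.2, -1.0, 8.6]
gripper_width: 0.0359
grasp_force: 25.0
```

nudge_tcp(
  moves="0,0,0,0,0,0,0 | 0,0,0,0,0,0,0",
)

```text
time: 43.72
position: [0.3513, 0.2723, 0.0126]
tool_rot: [0.711, 0.703, 0.001, 0.001]
contact_force: [-1.0, -0.6, 8.4]
gripper_width: 0.0357
grasp_force: 25.0
```

nudge_tcp(
  moves="0,0,0,0,0,-0.05,0 | 0,0,0,0,0,-0.1,0 | 0,0,0,0,0.02,-0.15,0 | 0,0,0,0,0.05,-0.18,0 | 0,0,0,-0.05,0.08,-0.18,0 | 0,0,0,-0.1,0.11,-0.18,0 | 0,0,0,-0.1,0.11,-0.18,0",
)

```text
time: 44.6
position: [0.4613, 0.1661, 0.1922]
tool_rot: [0.713, 0.701, 0.0, 0.001]
contact_force: [-0.4, 0.5, -1.7]
gripper_width: 0.0354
grasp_force: 25.0
```

```bash
python3 - <<'E'
from h import *
go(.5332,-.2416,.195,.85)
E
```

```text
row [0.0018, 0.0018, -0.0327] [-0.4063, 0.0792, -0.0019] cur yaw -1.0 turn 1.9 q7 -0.43 pos [0.4613 0.1661 0.1922]
```

nudge_tcp(
  moves="0,0,-0.03,-0.05,0.01,0,0 | 0,0,-0.03,-0.1,0.02,0,0 | 0,0,-0.03,-0.16,0.03,0,0 | 0,0,-0.03,-0.22,0.04,0,0 | 0,0,-0.03,-0.28,0.05,0,0 | 0,0,-0.03,-0.34,0.065,0,0 | 0,0,-0.03,-0.39,0.075,0,0 | 0,0,-0.03,-0.406,0.079,0,0",
)

```text
time: 45.6
position: [0.5337, -0.2391, 0.1922]
tool_rot: [0.701, 0.713, -0.001, 0.001]
contact_force: [0.0, 0.5, -1.4]
gripper_width: 0.0359
grasp_force: 25.0
```

nudge_tcp(
  moves="0,0,0,0,0,0.03,0 | 0,0,0,0,0,0.05,0 | 0,0,0,0,0,0.05,0 | 0,0,0,0,0,0.05,0",
)

```text
time: 46.1
position: [0.5348, -0.2358, 0.1432]
tool_rot: [0.7, 0.714, 0.0, 0.001]
contact_force: [-0.1, 0.2, -1.9]
gripper_width: 0.0359
grasp_force: 25.0
```

Run:
```python
from h import *
go(.5332,-.2416,.085,.85)
```

```text
row [0.0017, 0.0013, 0.0056] [-0.0056, -0.0018, 0.0582] cur yaw 1.2 turn -0.3 q7 0.62 pos [ 0.5348 -0.2358  0.1432]
```

nudge_tcp(
  moves="0,0,0.005,-0.0057,-0.002,0,0 | 0,0,0.005,-0.0057,-0.002,0.02,0 | 0,0,0.005,-0.0057,-0.002,0.026,0 | 0,0,0.005,-0.0057,-0.002,0.026,0",
)

```text
time: 46.6
position: [0.532, -0.2416, 0.1154]
tool_rot: [0.702, 0.712, -0.001, 0.0]
contact_force: [0.0, 0.5, -2.0]
gripper_width: 0.0358
grasp_force: 25.0
```

Run:
```python
from h import *
go(.5332,-.2416,.085,.85)
```

```text
row [-0.0007, 0.001, -0.0001] [0.0, 0.0013, 0.0304] cur yaw 0.8 turn 0.0 q7 0.65 pos [ 0.532  -0.2416  0.1154]
```

nudge_tcp(
  moves="0,0,0,0,0.001,0.02,0 | 0,0,0,0,0.001,0.028,0 | 0,0,0,0,0.001,0.03,0 | 0,0,0,0,0.001,0.0305,0 | 0,0,0,0,0.001,0.0305,0",
)

```text
time: 47.22
position: [0.5337, -0.242, 0.0862]
tool_rot: [0.702, 0.712, 0.0, 0.001]
contact_force: [0.1, 0.2, -2.4]
gripper_width: 0.0361
grasp_force: 25.0
```

nudge_tcp(
  moves="0,0,0,0,0,0,0.058 | 0,0,0,0,0,0,0.058 | 0,0,0,0,0,0,0.058 | 0,0,0,0,0,-0.03,0.06 | 0,0,0,0,0,-0.08,0.06 | 0,0,0,0.04,-0.02,-0.12,0.065 | 0,0,0,0.1,-0.04,-0.14,0.065 | 0,0,0,0.16,-0.06,-0.14,0.065",
)

```text
time: 48.22
position: [0.4725, -0.0859, 0.2266]
tool_rot: [0.702, 0.712, 0.001, 0.002]
contact_force: [1.2, 1.0, -0.8]
gripper_width: 0.0651
grasp_force: 0.0
```

nudge_tcp(
  moves="0,0,0,0.06,-0.02,0,0.065 | 0,0,0,0.12,-0.03,0,0.065 | 0,0,0,0.15,-0.03,0,0.065 | 0,0,0,0.15,-0.03,0,0.065",
)

```text
time: 48.72
position: [0.4399, 0.0649, 0.2253]
tool_rot: [0.7, 0.714, -0.0, 0.001]
contact_force: [-0.5, -1.3, -0.1]
gripper_width: 0.0652
grasp_force: 0.0
```

Run:
```python
from slab import *
im,d=ctrl.get_image("top");cv2.imwrite("pics/topA.png",im)
s,_=ctrl.get_image("side")
c=np.zeros((420,800,3),np.uint8);c[:,:420]=cv2.resize(im[140:240,285:385],(420,420),interpolation=cv2.INTER_CUBIC);c[:,420:]=cv2.resize(s[150:350,170:370],(380,380)).copy() if 0 else 0
c[:380,420:]=cv2.resize(s[170:330,230:390],(380,380),interpolation=cv2.INTER_CUBIC)
cv2.imwrite("pics/cA.png",c)
P=cloud("top",d)
for X in [(.5744,-.324),(.6558,-.2828),(.6146,-.2014),(.5332,-.2426)]:
    q=proj("top",[[*X,.116]])[0];u,v=np.round(q).astype(int);print(X,q.round(1),P[v-1:v+2,u-1:u+2].mean((0,1)).round(3))
s=ctrl.state();print(s["contact_force"],s["time"])
```

```text
(0.5744, -0.324) [350.3 189.1] [ 0.575 -0.323  0.114]
(0.6558, -0.2828) [336.6 164.3] [ 0.657 -0.284  0.115]
(0.6146, -0.2014) [311.4 177. ] [ 0.615 -0.2    0.115]
(0.5332, -0.2426) [325.  202.1] [ 0.507 -0.224  0.27 ]
[-1.05294813 -0.9687582   0.32459683] 48.825
```

View pics/cA.png

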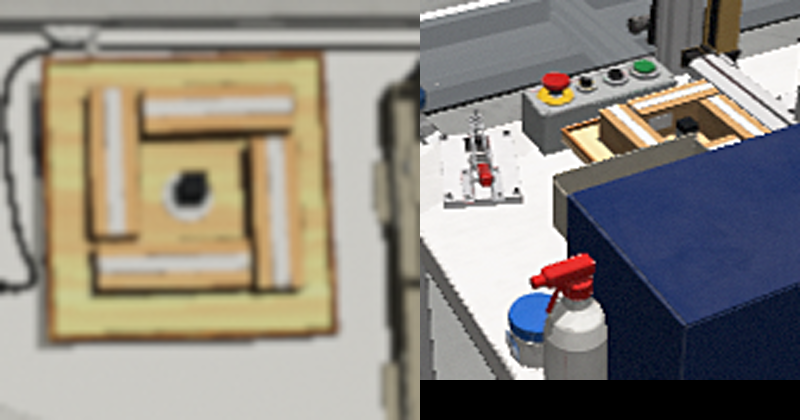

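All four cartons stand upright in the pinwheel, with white stripes at crop (115,160), (218,107), (280,215) and (172,267). The slab is square to the rail, and the jar and tin have not been touched. The arm is clear.

nudge_tcp(
  moves="0,0,0,0,0,0,0.065 | 0,0,0,0,0,0,0.065 | 0,0,0,0,0,0,0.065",
)

```text
time: 49.2
position: [0.4403, 0.0623, 0.2253]
tool_rot: [0.702, 0.712, -0.0, 0.001]
contact_force: [0.4, -0.1, -0.2]
gripper_width: 0.0651
grasp_force: 0.0
```

Run:
```python
from slab import *
im,d=ctrl.get_image("top")
r=slabfit(im,[.595,-.2625,.015],.06,(288,146,368,226));print(r[0],r[1])
print(cloud("top",d)[201:204,324:327].mean((0,1)))
print(ctrl.job_done())
```

```text
[ 0.59385029 -0.26206607  0.01845058] [np.float32(0.7879297)]
[ 0.50716198 -0.22297594  0.2717676 ]
the job is handed in; nothing more can be done
None
```

The job is handed in at about 49 s: both legs are out at their stops, the slab is within about 2 mm of centre on the stand and in line with the rail, and all four cartons are upright in the pinwheel outlines. The jar and tin were not touched; one depth reading over the outline 4 carton was off, so I judged that one from the picture.

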